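# Hold the window frame home under the dock's lip

### The job

Pick up the glazed window frame by its upright handle block, lay it flat on the deck of the white exposure dock and slide it, glass end first, in under the lip of the hood; feel for the sprung stop hidden in there and press on against the spring until the frame is fully home. Ease it in slowly, never ramming the stop, as the glass is fragile, and leave all the other things where they are. Finish still holding the frame pressed home with the fingers, so that a colleague can clamp it: the spring pushes it out again if you let go.

Things in the scene. Friction and masses are not known exactly. Their poses are not given: they have to be found in the camera images.
- frame: the window frame: flat aluminium frame 120 x 100 x 8 mm (x, y, z), 0.17 to 0.35 kg, a glass pane in its front (+x) half, an upright aluminium handle block on its solid rear half. Origin: centre of the underside; x points from the handle end to the glass end, z up. Starts flat on a 4 mm thick black mat on the table, glass end roughly away from the robot.
- frame_grip (a point): centre of the handle block, 33 mm above the frame's underside and 30 mm behind (-x) its origin. The block is 14 mm thick along x, 36 mm wide along y and stands from 8 to 48 mm above the frame's underside. Axes as the frame's.
- frame_front (a point): middle of the lower front (glass end) edge of the frame, 60 mm ahead (+x) of its origin; axes as the frame's
- dock: the exposure dock: white metal device fixed to the table, left or right of the mat, 300 mm long (x), 180 wide (y). Origin at table height on its centre line, 140 mm in from the near end; x points into the slot, z up; yaw within 0.15 rad. Open flat deck 30 mm above the table from x = -140 to 40 mm; from 40 to 160 mm a hood rising 30 mm above the deck, black panel and blue screen on top.
- dock_lip (a point): middle of the lip, the lower near edge of the dock's hood, at x = 40 mm of the dock, 12 mm above the deck; axes as the dock's. The slot under it is 108 mm wide and 12 mm high, open towards -x, with a sprung stop inside, out of sight.
- guides (a point): point on the deck midway between two low guides (8 mm high, seen as aluminium strips), at x = -29 mm of the dock; they run from x = -58 to 0 mm and narrow towards the slot: 131 mm free width between them at -58, 108 at the slot. Axes as the dock's.
- ejector (a joint): how far the sprung stop bar in the slot is pushed in, m: 0 at rest, 0.008 at its hard end, which is fully home. Spring: 4 N as it starts to move, 8 N at the hard end; it pushes the frame back out. At rest the bar's face is 16 to 32 mm inside the lip, differing each time, so it must be felt for.
- scraper: steel scraper with a handle, 180 mm long, lying flat between dock and mat; a bystander, origin at the underside; leave it alone
- beaker: white plastic cup, 60 mm across, 70 mm high; a bystander, origin at the underside; leave it alone
- clamp_knob: small black clamp knob, 36 mm across, 30 mm high; a bystander, origin at the underside; leave it alone
- platform: square aluminium build platform, 130 x 130 x 8 mm, with a block and a thin wire bail 88 mm high on it (not the window frame: it has no glass); a bystander, origin at the underside; leave it alone
- resin: tall grey bottle, 70 mm across, 190 mm high; a bystander, origin at the underside; leave it alone
- jar: small jar, 48 mm across, 60 mm high; a bystander, origin at the underside; leave it alone
There are look-alikes about, which are no part of the job. What is shaped like the frame but blue, orange or turquoise is not meant.

How it is judged:
By the outcome, as a careful person would: the job done as asked, in the order asked, and still so for the second after the job is handed in, while the arm keeps its last pose, push and grip.
It also fails if it takes over 45 s, if anything falls off the work surface, if the arm or the gripper's body presses on something with over 40 N, if the wrist force passes 120 N, or if a joint passes its speed limit or range.

### The arm

A 6-joint arm with a two-finger parallel gripper is mounted at the origin on the work surface. World frame = base frame: x ahead of the robot, y to its left, z up, the work surface at z = 0. Lengths are in m, angles in rad, forces in N, time in s.
With the tool pointing down it reaches from about 0.35 to 0.925 m from the base axis. Payload 6.4 kg.
Tool frame: the origin (TCP) lies midway between the tips of the shut fingers; the grasp point (between the pads) lies 19 mm behind it; z points along the fingers, y is the line along which they close (so a half turn about z gives the same grasp; the last joint's range is limited). The gripper opens to 94 mm and grips with 3 to 60 N. Pads are 16 mm wide; open, the fingers measure 119 mm over their backs; the gripper's body (75 mm by 177 mm) begins 78 mm behind the grasp point.
Start: joints at [0.959, 0.245, 1.558, -0, 1.339, -0.174], TCP at [0.276, 0.589, 0.184] pointing down, gripper open.
Joint ranges: [-3.13, 3.13], [-1.02, 2.26], [0.13, 2.54], [-0.95, 4.09], [0.21, 2.88], [-2.74, 2.74]. Speed limits (rad/s): [2.57, 2.57, 3.14, 3.14, 3.14, 3.14].

### API

Orientations are given as a 3x3 rotation matrix whose columns are the frame's x, y, z axes.
In Python, from cell import robot gives the robot as it stands.
- The arm moves only by the tool servo_tool, never from a script. Its argument "moves" is a list of rows, each a list of 3 entries, a list of its own where there are three numbers: the shift along the tool's x, y, z as a fraction of full scale, then the turn, a rotation vector about the tool's x, y, z as a fraction of full scale, then the opening, from 0 (shut) to 1 (fully open). In form: [[[x, y, z], [rx, ry, rz], claw], ...]. A call has 1 to 20 rows; each row is the pose to reach, as a shift and turn from the pose commanded when the call began, along the tool's axes at that moment, turning the shorter way round; what a row does not reach only later rows make up. Full scale, the value 1, is 0.4 m for a shift and 360 degrees for a turn. A row lasts 1/10 s, in which the tool goes at most 50 mm and 8.59 degrees, less where a joint would pass 70% of its speed; a pose out of reach is approached as far as the arm can. A call with a number of a shift or a turn outside -1 to 1 is refused whole. A call with a gripper value outside its range is refused whole. The fingers move at their own pace and stop on an object; "newtons" is the grip in N (left out, the last holds). Time passes only in rows, so rows that repeat a pose let the fingers close. It gives the time, the measured TCP pose, the force, the opening and the grip force at its end, in the units of the state.
- robot.sense(): the state, without advancing time (a new reading comes with each control period).
- robot.get_image(name): name is "scene" or "top"; returns a dict with "color" (400x640x3 uint8, red, green, blue), "depth" (400x640 float32, m along the optical axis (not along the pixel's ray), 0 where there is no reading), "fx", "fy", "cx", "cy" (pixels), "k1" (the pictures are not rectified: a ray, as slopes to the right and down, at radius r is drawn at 1 + k1 r^2 times it, then the intrinsics apply), "camera_from_world" (4x4, takes a point from world to camera coordinates). Camera axes: x right, y up, looking along -z (the intrinsics and any distortion apply to the point x, -y, -z); pixel columns grow to the right and rows downward; lengths in m; the calibration is good to about 2 mm. A picture is of the moment at which its call begins.
- robot.finish_job(): hands the job in; it is judged then, once.
Trained networks look in a picture, given as the dict that the camera call returned (one of the last four; its "shot" number tells which), for a name from the list of things; names that differ only in an ending like _2 or _b are one class to them, and where a whole thing is asked for, a point or a joint stands for the part that bears it (a point fixed in the world has none). Each returns a list of dicts, best first, with "p" (0 to 1); they miss things now and then, are a little off and sometimes report something else, mostly with a low value. They report only what shows in the picture. A call takes as long as a camera call. They do not tell look-alikes from the thing itself.
- robot.masks_of(query, picture): "pixels" (400x640 bool, what is visible of it).
- robot.pinpoint(query, picture): "point" ([x, y, z] in m, in the coordinates of the camera as it stood for that picture, good to about 4 mm: a listed point, or the origin of a listed thing).
The state is a dict: "clock": time; "qpos": joint angles; "joint_vel": joint speeds; "joint_efforts": joint torques, N m; "tcp_pos": TCP position; "tool_rot": TCP orientation; "ft_force": force on the tool from outside, world axes, zero at the start; "wrist_torque": the same for the moment, N m; "width": opening from 0.0 (shut) to 1.0 (fully open); "gripper_force": force on a finger pad.
Only numpy, scipy, OpenCV 4.12 (cv2) and the standard library are available. Lean on these libraries where they do the work, as an engineer would, in place of code of your own. Each camera call takes 0.05 s, during which the arm holds its last target. There are 200 camera calls.

## Working session

There is one attempt and no reset: what is moved stays moved. The work goes in short steps, Python scripts to look and compute and a tool call to move; the robot and the scene stay as the last step left them, time stands still between calls to the robot, and variables do not carry over. Pictures are saved under pics/ and viewed, at most 10 in all, crops included, and the job is handed in when it is done.

Besides the shell and the picture viewer there is one more tool, called after "Emit:" as a command line: name --argument value ..., lists and objects as JSON in quotes. servo_tool: Moves the arm, as the interface text tells. Shift numbers are shares of 0.4 m and turn numbers shares of 360 degrees, none past 1 either way. Its arguments: {"type":"object","properties":{"moves":{"type":"array","items":{"type":"array"}},"newtons":{"type":"number"}},"required":["moves"]}

```bash
mkdir -p pics; ls
cat > h.py <<'E'
import numpy as np, cv2
from cell import robot
def w(pic,p):
    return (np.linalg.inv(pic["camera_from_world"])@np.r_[p,1])[:3]
def ray2w(pic,u,v,d):
    x=(u-pic["cx"])/pic["fx"];y=(v-pic["cy"])/pic["fy"]
    a,b=x,y
    for _ in range(20):
        s=1+pic["k1"]*(a*a+b*b);a,b=x/s,y/s
    return w(pic,np.array([a*d,-b*d,-d]))
def project(pic,P):
    c=(pic["camera_from_world"]@np.r_[P,1])[:3];a,b=c[0]/-c[2],-c[1]/-c[2]
    s=1+pic["k1"]*(a*a+b*b);return np.array([pic["fx"]*a*s+pic["cx"],pic["fy"]*b*s+pic["cy"]])
def ground(pic,u,v,z):
    "intersect pixel ray with plane z"
    a=ray2w(pic,u,v,.1);b=ray2w(pic,u,v,1.);return a+(b-a)*(z-a[2])/(b[2]-a[2])
E
python3 - <<'E'
from h import *
for n in("scene","top"):
    p=robot.get_image(n);cv2.imwrite(f"pics/{n}0.png",p["color"][:,:,::-1])
    np.save(f"{n}0.npy",p,allow_pickle=True)
    print(n,p["fx"],p["k1"],np.linalg.inv(p["camera_from_world"]).round(3).tolist())
    for q in("frame","frame_grip","frame_front","dock","dock_lip","guides","scraper","platform","beaker","clamp_knob","resin","jar"):
        for r in robot.pinpoint(q,p)[:3]:
            P=w(p,np.array(r["point"]));print(q,round(r["p"],2),P.round(3),project(p,P).round())
E
```

```text
pics
scene 506.06487983129097 0.03458931432648498 [[-0.666, -0.641, 0.381, 1.247], [0.746, -0.569, 0.345, 0.636], [-0.004, 0.515, 0.857, 1.616], [0.0, 0.0, 0.0, 1.0]]
frame 0.95 [0.592 0.211 0.004] [357. 253.]
frame 0.92 [ 0.34   0.271 -0.   ] [414. 217.]
frame 0.75 [0.269 0.448 0.003] [466. 232.]
frame_grip 0.93 [0.368 0.276 0.027] [411. 219.]
frame_grip 0.71 [0.562 0.204 0.038] [362. 242.]
frame_grip 0.7 [0.86  0.054 0.034] [271. 275.]
frame_front 0.94 [ 0.247  0.504 -0.   ] [482. 238.]
frame_front 0.85 [0.655 0.218 0.006] [347. 267.]
frame_front 0.84 [ 0.809 -0.022  0.001] [267. 256.]
dock 0.83 [ 0.6   -0.202 -0.005] [272. 190.]
dock_lip 0.51 [ 0.481  0.41  -0.   ] [422. 267.]
guides 0.77 [ 0.57  -0.204  0.034] [276. 180.]
scraper 0.8 [ 0.571 -0.012  0.   ] [314. 214.]
scraper 0.59 [ 0.642 -0.198  0.045] [264. 191.]
scraper 0.36 [ 0.71   0.002 -0.003] [291. 241.]
platform 0.68 [ 0.426 -0.456  0.   ] [258. 128.]
clamp_knob 0.38 [0.411 0.004 0.002] [346. 189.]
clamp_knob 0.26 [ 0.601 -0.2   -0.004] [272. 191.]
resin 0.95 [0.648 0.462 0.002] [405. 311.]
jar 0.74 [ 0.709 -0.001 -0.002
[... 552 characters left out ...]
 [ 0.244  0.504 -0.003] [144. 310.]
frame_front 0.69 [0.651 0.216 0.006] [248. 171.]
dock 0.8 [ 0.597 -0.204  0.002] [387. 189.]
dock_lip 0.91 [ 0.639 -0.205  0.045] [389. 172.]
guides 0.78 [ 0.567 -0.203  0.03 ] [388. 197.]
guides 0.52 [ 0.708 -0.001 -0.006] [320. 153.]
scraper 0.74 [ 0.562 -0.008  0.002] [322. 200.]
platform 0.59 [ 0.478  0.409 -0.001] [181. 229.]
platform 0.57 [ 0.423 -0.454 -0.005] [472. 247.]
beaker 0.65 [ 0.477  0.409 -0.002] [181. 229.]
beaker 0.61 [ 0.638 -0.205  0.041] [389. 173.]
clamp_knob 0.69 [0.559 0.206 0.036] [249. 200.]
clamp_knob 0.43 [ 0.408  0.001 -0.006] [319. 252.]
resin 0.78 [ 0.645  0.454 -0.001] [169. 173.]
jar 0.57 [ 0.708  0.    -0.003] [319. 153.]
```

Run:
```python
from h import *
t=cv2.imread("pics/top0.png");cv2.imwrite("pics/top_crop.png",cv2.resize(t[80:340,120:500],None,fx=2.1,fy=2.1,interpolation=cv2.INTER_CUBIC))
s=cv2.imread("pics/scene0.png");cv2.imwrite("pics/scene_crop.png",cv2.resize(s[90:340,210:510],None,fx=2.4,fy=2.4,interpolation=cv2.INTER_CUBIC))
```

```text
(no output)
```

View pics/top_crop.png

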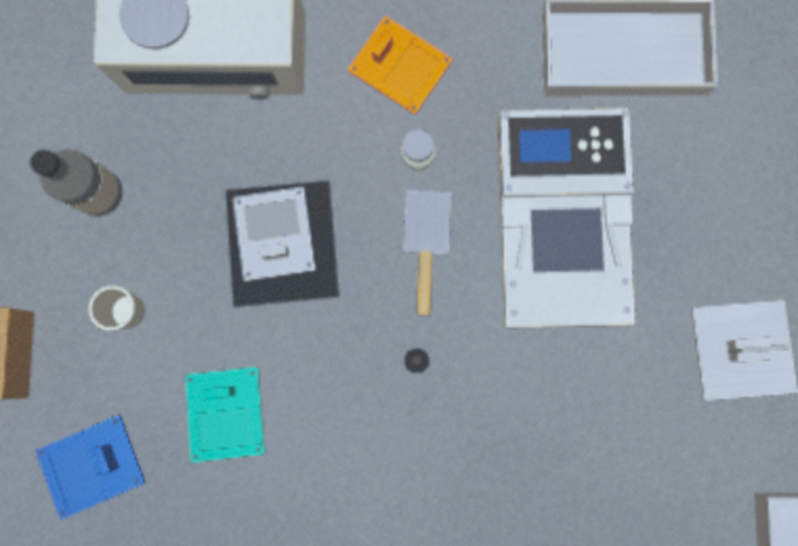

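View pics/scene_crop.png

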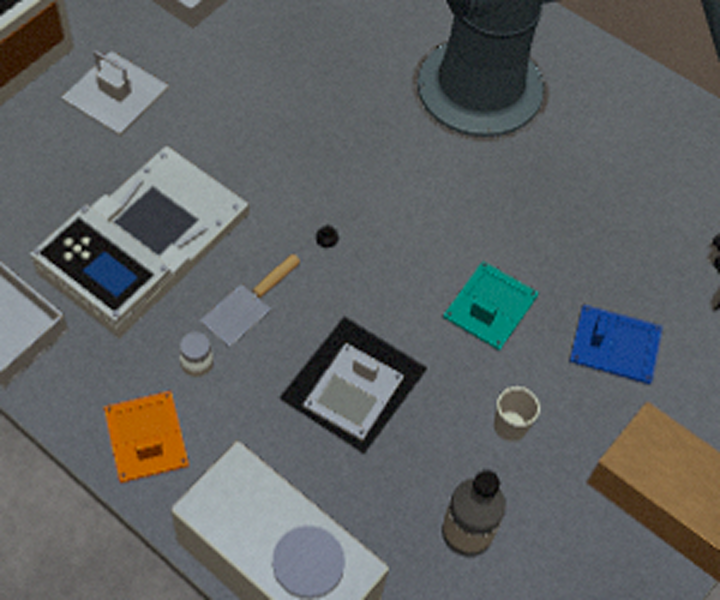

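The frame-shaped things in the top view are silver on the black mat (249,190), blue (163,303), orange (311,111) and turquoise (227,276). The crops show only the silver one is bare aluminium with a glass front and lying on the mat, so that is the frame. The dock is at (388,190), right of the mat, hood on the far side. Next I measure yaw and position more closely.

```bash
cat > meas.py <<'E'
from h import *
def cloud(pic,box):
    d=pic["depth"];V,U=np.nonzero(d>0);D=d[V,U]
    x=(U-pic["cx"])/pic["fx"];y=(V-pic["cy"])/pic["fy"];a,b=x,y
    for _ in range(10):
        s=1+pic["k1"]*(a*a+b*b);a,b=x/s,y/s
    P=np.c_[a*D,-b*D,-D,np.ones(len(D))]@np.linalg.inv(pic["camera_from_world"]).T
    m=(P[:,0]>box[0])&(P[:,0]<box[1])&(P[:,1]>box[2])&(P[:,1]<box[3])
    return P[m,:3],pic["color"][V[m],U[m]].astype(int)
def rect(P):
    (c,s,a)=cv2.minAreaRect(P[:,:2].astype(np.float32));a=(a+45)%90-45
    return np.round(c,4),np.round(s,4),round(a,2)
E
python3 - <<'E'
from meas import *
for n in("scene","top"):
    p=np.load(n+"0.npy",allow_pickle=True).item()
    P,C=cloud(p,(.42,.80,-.33,-.08))
    print(n,"table z",np.median(P[P[:,2]<.015,2]))
    D=P[P[:,2]>.02];print("dock",rect(D),len(D)); 
    dk=D[(D[:,2]<.04)];hd=D[D[:,2]>.048]
    print(" deck",rect(dk),np.median(dk[:,2])," hood",rect(hd),np.median(hd[:,2]))
    P,C=cloud(p,(.47,.70,.12,.28))
    Br=C.min(1)>110
    # colour: bright = aluminium; keep region inside black mat
    dark=C.max(1)<60; print("mat",rect(P[dark]),np.median(P[dark,2]))
    h=P[P[:,2]>.035];print("handle top",rect(h),h.mean(0),np.percentile(h[:,2],90))
    for thr in(130,150):
        f=P[(C.min(1)>thr)&(P[:,2]<.03)];print("frame",thr,len(f),rect(f),np.median(f[:,2]))
s=robot.sense();print(s["tool_rot"],s["tcp_pos"],s["clock"])
E
```

```text
scene table z 0.0010568488493818418
dock (array([ 0.6288, -0.2169]), array([0.3424, 0.2171]), 0.12) 3510
 deck (array([ 0.6285, -0.2041]), array([0.1936, 0.3432]), -0.56) 0.03083058735306521  hood (array([ 0.7025, -0.2116]), array([0.1944, 0.2068]), 0.17) 0.061556018573203364
mat (array([0.5791, 0.1991]), array([0.1726, 0.151 ]), 5.38) 0.004696926449507144
handle top (array([0.5631, 0.2052]), array([0.0163, 0.0353]), 5.69) [0.56349862 0.20581652 0.04891162] 0.056983817408821615
frame 130 463 (array([0.5923, 0.2096]), array([0.1221, 0.0996]), 8.78) 0.012777737026962388
frame 150 127 (array([0.5935, 0.2096]), array([0.1173, 0.097 ]), 8.5) 0.01299309854570363
top table z -9.463574753687531e-05
dock (array([ 0.628 , -0.2216]), array([0.2166, 0.3439]), -0.04) 6586
 deck (array([ 0.6268, -0.2194]), array([0.2156, 0.3445]), -0.92) 0.030082855125744046  hood (array([ 0.7047, -0.2158]), array([0.2109, 0.2042]), -4.28) 0.06096063580606481
mat (array([0., 0.]), array([0., 0.]), 0.0) nan
handle top (array([0.5584, 0.2014]), array([0.0143, 0.0359]), 7.73) [0.55789944 0.20034941 0.04956642] 0.05349675942810328
frame 130 2375 (array([0.585, 0.2  ]), array([0.16  , 0.2299]), -0.02) 0.006783611198546202
frame 150 1222 (array([0.5901, 0.2069]), array([0.1221, 0.0998]), 9.02) 0.010683701551198355
[[-9.05706488e-01  4.23905362e-01 -4.16880158e-05]
 [ 4.23905364e-01  9.05706485e-01 -7.22826444e-05]
 [ 7.11610572e-06 -8.31386335e-05 -9.99999997e-01]] [0.27553949 0.58870032 0.18433297] 1.3
  return _methods._mean(a, axis=axis, dtype=dtype,
  ret = ret.dtype.type(ret / rcount)
```

```bash
cat > fit.py <<'E'
from meas import *
from scipy.optimize import minimize
def box(x0,x1,y0,y1,z0,z1): return np.array([[x,y,z] for x in(x0,x1) for y in(y0,y1) for z in(z0,z1)])
DOCK=[box(-.14,.04,-.09,.09,0,.03),box(.04,.16,-.09,.09,0,.06)]
FRAME=[box(-.06,.06,-.05,.05,.0,.008),box(-.037,-.023,-.018,.018,.008,.048)]
S=4
def sil(pic,parts,q,z):
    im=np.zeros((400*S,640*S),np.uint8);c,s=np.cos(q[2]),np.sin(q[2])
    for b in parts:
        W=np.c_[b[:,0]*c-b[:,1]*s+q[0],b[:,0]*s+b[:,1]*c+q[1],b[:,2]+z]
        uv=np.array([project(pic,v) for v in W]);h=cv2.convexHull(((uv+.5)*S-.5).astype(np.float32))
        cv2.fillConvexPoly(im,np.round(h*16).astype(np.int32),1,shift=4)
    return cv2.resize(im.astype(np.float32),(640,400),interpolation=cv2.INTER_AREA)
def fit(items,parts,q0,z):
    def cost(v):
        q=q0+np.array(v)*[.01,.01,.05];return sum(np.abs(sil(p,parts,q,z)-m).sum()/m.sum() for p,m in items)
    r=min((minimize(cost,s,method="Nelder-Mead",options=dict(initial_simplex=np.array(s)+np.array([[0,0,0],[.6,0,0],[0,.6,0],[0,0,1.]]))) for s in([0,0,0],[.3,-.3,-.8])),key=lambda r:r.fun)
    return (q0+r.x*[.01,.01,.05]).round(4),round(r.fun,3)
def mask(pic,name,P):
    c=project(pic,P);best=None
    for r in robot.masks_of(name,pic):
        v,u=np.nonzero(r["pixels"]);e=np.hypot(u.mean()-c[0],v.mean()-c[1])
        if e<25 and len(u)>150 and (best is None or r["p"]>best[0]): best=(r["p"],r["pixels"].astype(np.float32))
    return best and best[1]
E
python3 - <<'E'
from fit import *
pics=[robot.get_image(n) for n in("scene","top")]
for name,parts,q0,z in(("dock",DOCK,np.array([.6,-.203,0]),0),("frame",FRAME,np.array([.5915,.208,.154]),.004)):
    it=[(p,mask(p,name,np.r_[q0[:2]+([.01,0] if name=="dock" else 0),.02])) for p in pics]
    it=[i for i in it if i[1] is not None]
    for i in it: print(name,i[1].sum(),fit([i],parts,q0,z))
    print(name,"both",fit(it,parts,q0,z))
E
```

```text
dock 3692.0 (array([ 0.5989, -0.2052,  0.0248]), np.float64(0.03))
dock 6481.0 (array([ 0.5958, -0.2069,  0.0255]), np.float64(0.027))
dock both (array([ 0.5972, -0.2064,  0.0264]), np.float64(0.066))
frame 956.0 (array([0.5895, 0.2084, 0.1526]), np.float64(0.058))
frame 1306.0 (array([0.5892, 0.2072, 0.1356]), np.float64(0.061))
frame both (array([0.5895, 0.2076, 0.1454]), np.float64(0.123))
```

```bash
cat > go.py <<'E'
from h import *
from scipy.spatial.transform import Rotation as R
def go(pos,yaw):
    "fractions to bring TCP to pos with tool y at heading yaw, z down"
    s=robot.sense();Rt=s["tool_rot"];y=np.array([np.cos(yaw),np.sin(yaw),0]);z=np.array([0,0,-1.]);T=np.c_[np.cross(y,z),y,z]
    rv=R.from_matrix(Rt.T@T).as_rotvec()
    print("shift",(Rt.T@(np.array(pos)-s["tcp_pos"])/.4).round(4),"turn",(rv/2/np.pi).round(4),"t",s["clock"],"w",round(s["width"],3),"f",s["ft_force"].round(2) if hasattr(s["ft_force"],"round") else s["ft_force"])
E
python3 -c "
from go import *
go([.5603,.2034,.13],.148)"
```

```text
shift [-1.053  -0.5706  0.1359] turn [-0.      0.      0.1568] t 1.6 w 0.998 f [-0.86  0.32 -0.3 ]
```

Emit:
servo_tool --moves '[[[-0.1,-0.057,0.013],[0,0,0.0157],0.45],[[-0.2,-0.114,0.027],[0,0,0.031],0.45],[[-0.3,-0.171,0.04],[0,0,0.047],0.45],[[-0.4,-0.228,0.054],[0,0,0.063],0.45],[[-0.5,-0.285,0.068],[0,0,0.078],0.45],[[-0.6,-0.342,0.08],[0,0,0.094],0.45],[[-0.7,-0.4,0.095],[0,0,0.11],0.45],[[-0.8,-0.456,0.108],[0,0,0.125],0.45],[[-0.9,-0.513,0.12],[0,0,0.141],0.45],[[-1,-0.57,0.135],[0,0,0.1568],0.45],[[-1,-0.57,0.135],[0,0,0.1568],0.45],[[-1,-0.57,0.135],[0,0,0.1568],0.45]]' --newtons 40

```text
clock: 2.8
tcp_pos: [0.5413, 0.2121, 0.1302]
tool_rot: [[-0.146, 0.989, -0.001], [0.989, 0.146, 0.0], [0.0, -0.001, -1.0]]
ft_force: [0.5, -0.4, -0.3]
width: 0.449
gripper_force: 0.0
```

```bash
python3 -c "
from go import *
go([.5603,.2034,.02],.148)"
```

```text
shift [-0.0284  0.0439  0.2755] turn [-0.0001 -0.0001 -0.0002] t 2.8 w 0.449 f [ 0.47 -0.37 -0.32]
```

Emit:
servo_tool --moves '[[[-0.028,0.044,0.02],[0,0,0],0.45],[[-0.028,0.044,0.1],[0,0,0],0.45],[[-0.028,0.044,0.18],[0,0,0],0.45],[[-0.028,0.044,0.24],[0,0,0],0.45],[[-0.028,0.044,0.265],[0,0,0],0.45],[[-0.028,0.044,0.2755],[0,0,0],0.45],[[-0.028,0.044,0.2755],[0,0,0],0.45]]'

```text
clock: 3.5
tcp_pos: [0.5604, 0.2049, 0.0208]
tool_rot: [[-0.148, 0.989, 0.001], [0.989, 0.148, 0.0], [0.0, 0.001, -1.0]]
ft_force: [-0.3, 0.2, -0.2]
width: 0.449
gripper_force: 0.0
```

Run:
```python
from go import *
go([.5603,.2034,.02],.148)
p=robot.get_image("scene");c=p["color"][190:310,290:430,::-1]
cv2.imwrite("pics/grasp.png",cv2.resize(c,None,fx=5,fy=5,interpolation=cv2.INTER_CUBIC))
```

```text
shift [-0.0038 -0.0008  0.002 ] turn [ 0.0001 -0.      0.0002] t 3.5 w 0.449 f [-0.31  0.15 -0.2 ]
```

View pics/grasp.png

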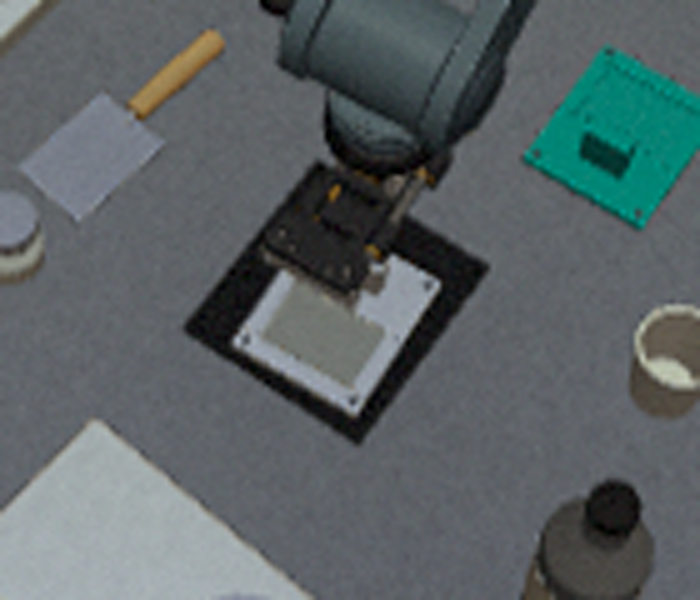

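The gripper stands over the handle, with the fingers in front of and behind the block (around 375,285 in the crop). Close and lift.

Emit:
servo_tool --moves '[[[0,0,0],[0,0,0],0.3],[[0,0,0],[0,0,0],0.2],[[0,0,0],[0,0,0],0],[[0,0,0],[0,0,0],0],[[0,0,0],[0,0,0],0],[[0,0,0],[0,0,0],0],[[0,0,-0.02],[0,0,0],0],[[0,0,-0.08],[0,0,0],0],[[0,0,-0.16],[0,0,0],0],[[0,0,-0.225],[0,0,0],0],[[0,0,-0.225],[0,0,0],0]]'

```text
clock: 4.65
tcp_pos: [0.5631, 0.2046, 0.1143]
tool_rot: [[-0.147, 0.989, 0.008], [0.989, 0.147, 0.001], [0.0, 0.008, -1.0]]
ft_force: [1.1, -0.1, -2.0]
width: 0.144
gripper_force: 40.0
```

```bash
python3 -c "
from go import *
a=.026
for X in (-.155,):
  p=np.array([.597+X*np.cos(a),-.206+X*np.sin(a)]);print(p);go([*p,.11],a)"
```

```text
[ 0.44205239 -0.21002955]
shift [-0.9808 -0.4521  0.007 ] turn [ 0.0013 -0.0001  0.0194] t 4.65 w 0.144 f [ 1.1  -0.05 -1.95]
```

Emit:
servo_tool --moves '[[[-0.02,-0.008,0],[0,0,0],0],[[-0.06,-0.022,0],[0,0,0.001],0],[[-0.13,-0.048,0],[0,0,0.003],0],[[-0.21,-0.077,0],[0,0,0.005],0],[[-0.29,-0.107,0],[0,0,0.007],0],[[-0.37,-0.136,0],[0,0,0.009],0],[[-0.45,-0.166,0],[0,0,0.01],0],[[-0.53,-0.195,0],[0,0,0.011],0],[[-0.61,-0.225,0],[0,0,0.013],0],[[-0.69,-0.254,0],[0,0,0.014],0],[[-0.77,-0.284,0],[0,0,0.016],0],[[-0.85,-0.313,0],[0,0,0.018],0],[[-0.92,-0.339,0],[0,0,0.019],0],[[-0.97,-0.357,0],[0,0,0.0194],0],[[-0.99,-0.365,0],[0,0,0.0194],0],[[-0.99,-0.365,0],[0,0,0.0194],0],[[-0.99,-0.365,0],[0,0,0.0194],0]]'

```text
clock: 6.35
tcp_pos: [0.4734, -0.2082, 0.1092]
tool_rot: [[-0.026, 1.0, -0.001], [1.0, 0.026, 0.001], [0.001, -0.001, -1.0]]
ft_force: [-0.3, 0.4, -2.1]
width: 0.143
gripper_force: 40.0
```

Run:
```python
from go import *
from meas import *
a=.026
p=np.array([.597-.12*np.cos(a),-.206-.12*np.sin(a)]);go([*p,.07],a)
s=robot.sense();print(s["tcp_pos"],s["tool_rot"])
for n in("scene","top"):
    q=robot.get_image(n);cv2.imwrite(f"pics/{n}_c.png",q["color"][:,:,::-1])
    for nm in("frame_grip","frame_front","frame"):
        for r in robot.pinpoint(nm,q)[:4]:
            P=w(q,np.array(r["point"]))
            if P[1]<-.1: print(n,nm,round(r["p"],2),P.round(4))
c=[cv2.imread("pics/top_c.png")[140:270,330:460],cv2.imread("pics/scene_c.png")[120:250,210:340]]
cv2.imwrite("pics/carry.png",cv2.resize(np.hstack(c),None,fx=3,fy=3,interpolation=cv2.INTER_CUBIC))
```

```text
shift [-0.0026  0.0092  0.098 ] turn [-0.0002 -0.0002 -0.    ] t 6.35 w 0.143 f [-0.34  0.4  -2.1 ]
[ 0.47340759 -0.20822642  0.10922631] [[-0.02576466  0.99966704 -0.00141418]
 [ 0.99966699  0.02576666  0.00141099]
 [ 0.00144696 -0.00137736 -0.999998  ]]
scene frame_grip 0.61 [ 0.4737 -0.2099  0.1277]
scene frame_front 0.86 [ 0.5655 -0.205   0.0915]
scene frame 0.62 [ 0.504  -0.2022  0.0925]
top frame_grip 0.57 [ 0.4705 -0.2088  0.127 ]
top frame_grip 0.37 [ 0.4248 -0.4546 -0.0023]
top frame_front 0.84 [ 0.5689 -0.2101  0.0938]
top frame 0.91 [ 0.5048 -0.2096  0.0937]
```

View pics/carry.png

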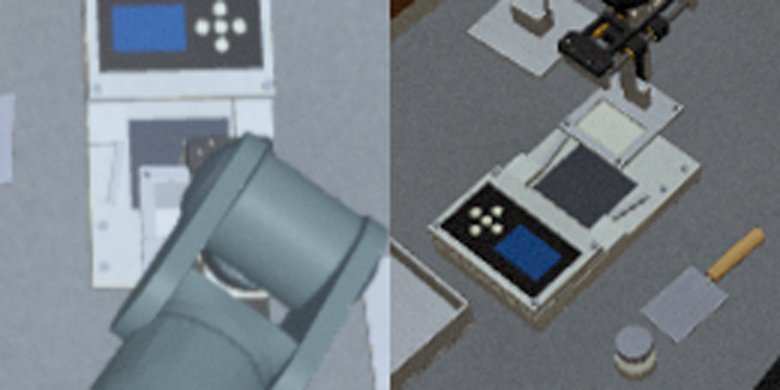

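The carry view shows the frame level and square to the dock, short of the guides. I lower it until it touches the deck.

Emit:
servo_tool --moves '[[[-0.002,0.009,0.03],[0,0,0],0],[[-0.002,0.009,0.07],[0,0,0],0],[[-0.002,0.009,0.11],[0,0,0],0],[[-0.002,0.009,0.135],[0,0,0],0],[[-0.002,0.009,0.145],[0,0,0],0],[[-0.002,0.009,0.15],[0,0,0],0],[[-0.002,0.009,0.153],[0,0,0],0],[[-0.002,0.009,0.153],[0,0,0],0]]'

```text
clock: 7.55
tcp_pos: [0.4782, -0.21, 0.0495]
tool_rot: [[-0.026, 1.0, 0.001], [1.0, 0.026, -0.001], [-0.001, 0.001, -1.0]]
ft_force: [0.1, 0.7, -2.5]
width: 0.145
gripper_force: 40.0
```

Emit:
servo_tool --moves '[[[0,0,0.002],[0,0,0],0],[[0,0,0.004],[0,0,0],0],[[0,0,0.004],[0,0,0],0]]'

```text
clock: 7.85
tcp_pos: [0.4778, -0.2098, 0.0475]
tool_rot: [[-0.026, 1.0, 0.0], [1.0, 0.026, -0.0], [-0.0, 0.0, -1.0]]
ft_force: [0.3, 0.4, -2.5]
width: 0.145
gripper_force: 40.0
```

Emit:
servo_tool --moves '[[[0,0,0.002],[0,0,0],0],[[0,0,0.003],[0,0,0],0],[[0,0,0.004],[0,0,0],0],[[0,0,0.004],[0,0,0],0]]'

```text
clock: 8.25
tcp_pos: [0.4779, -0.2099, 0.0465]
tool_rot: [[-0.026, 1.0, -0.0], [1.0, 0.026, -0.0], [-0.0, -0.0, -1.0]]
ft_force: [-2.0, 2.0, 5.8]
width: 0.144
gripper_force: 40.0
```

Emit:
servo_tool --moves '[[[0,0,0.001],[0,0,0],0],[[0,0,0.002],[0,0,0],0],[[0,0,0.002],[0,0,0],0]]'

```text
clock: 8.55
tcp_pos: [0.4779, -0.2098, 0.0465]
tool_rot: [[-0.026, 1.0, -0.001], [1.0, 0.026, 0.0], [0.0, -0.001, -1.0]]
ft_force: [-6.5, 3.2, 10.9]
width: 0.146
gripper_force: 40.0
```

Emit:
servo_tool --moves '[[[0,0.003,-0.003],[0,0,0],0],[[0,0.012,-0.003],[0,0,0],0],[[0,0.022,-0.003],[0,0,0],0],[[0,0.032,-0.003],[0,0,0],0],[[0,0.042,-0.003],[0,0,0],0],[[0,0.052,-0.003],[0,0,0],0],[[0,0.062,-0.003],[0,0,0],0],[[0,0.07,-0.003],[0,0,0],0],[[0,0.075,-0.003],[0,0,0],0],[[0,0.075,-0.003],[0,0,0],0]]'

```text
clock: 9.55
tcp_pos: [0.5081, -0.2094, 0.0465]
tool_rot: [[-0.026, 1.0, 0.0], [1.0, 0.026, -0.001], [-0.001, 0.0, -1.0]]
ft_force: [-4.1, 0.1, 4.7]
width: 0.147
gripper_force: 40.0
```

Run:
```python
from meas import *
for n in("scene","top"):
    q=robot.get_image(n);cv2.imwrite(f"pics/{n}_d.png",q["color"][:,:,::-1])
    for nm in("frame_grip","frame_front","frame","dock_lip","guides"):
        for r in robot.pinpoint(nm,q)[:4]:
            P=w(q,np.array(r["point"]))
            if P[1]<-.1: print(n,nm,round(r["p"],2),P.round(4))
c=[cv2.imread("pics/top_d.png")[130:260,330:460],cv2.imread("pics/scene_d.png")[120:250,210:340]]
cv2.imwrite("pics/slide.png",cv2.resize(np.hstack(c),None,fx=3,fy=3,interpolation=cv2.INTER_CUBIC))
```

```text
scene frame_grip 0.94 [ 0.5092 -0.2081  0.0625]
scene frame_front 0.61 [ 0.6026 -0.2034  0.0308]
scene frame 0.77 [ 0.5407 -0.2063  0.0328]
scene frame 0.73 [ 0.5109 -0.2086  0.0645]
scene dock_lip 0.79 [ 0.6426 -0.1995  0.0484]
scene dock_lip 0.34 [ 0.6002 -0.2023 -0.0025]
scene guides 0.65 [ 0.5702 -0.2026  0.0345]
scene guides 0.17 [ 0.4282 -0.4585 -0.0016]
top frame_grip 0.7 [ 0.5084 -0.2097  0.0635]
top frame_front 0.79 [ 0.5988 -0.2115  0.0333]
top frame 0.78 [ 0.5353 -0.2081  0.0294]
top dock_lip 0.89 [ 0.6398 -0.2045  0.0456]
top dock_lip 0.62 [ 0.5078 -0.2071  0.0632]
top guides 0.81 [ 0.5695 -0.205   0.0305]
```

View pics/slide.png

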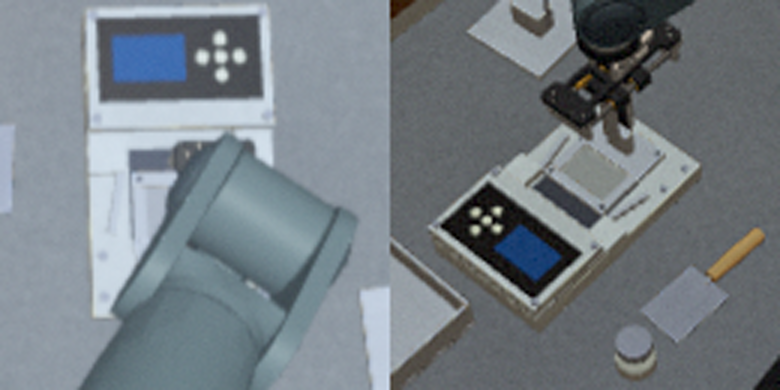

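The frame lies flat between the guides with its front edge about 40 mm short of the lip and roughly 1 mm right of centre. I slide on with a 1 mm nudge.

Emit:
servo_tool --moves '[[[0.001,0.008,0],[0,0,0],0],[[0.002,0.016,0],[0,0,0],0],[[0.0025,0.024,0],[0,0,0],0],[[0.0025,0.032,0],[0,0,0],0],[[0.0025,0.04,0],[0,0,0],0],[[0.0025,0.048,0],[0,0,0],0],[[0.0025,0.056,0],[0,0,0],0],[[0.0025,0.064,0],[0,0,0],0],[[0.0025,0.072,0],[0,0,0],0],[[0.0025,0.079,0],[0,0,0],0],[[0.0025,0.085,0],[0,0,0],0],[[0.0025,0.085,0],[0,0,0],0]]'

```text
clock: 11.35
tcp_pos: [0.5415, -0.2072, 0.0465]
tool_rot: [[-0.026, 1.0, -0.001], [1.0, 0.026, 0.0], [0.0, -0.001, -1.0]]
ft_force: [-5.2, 0.1, 7.3]
width: 0.143
gripper_force: 40.0
```

Emit:
servo_tool --moves '[[[0,0.005,-0.001],[0,0,0],0],[[0,0.01,-0.001],[0,0,0],0],[[0,0.015,-0.001],[0,0,0],0],[[0,0.02,-0.001],[0,0,0],0],[[0,0.025,-0.001],[0,0,0],0],[[0,0.03,-0.001],[0,0,0],0],[[0,0.034,-0.001],[0,0,0],0],[[0,0.034,-0.001],[0,0,0],0]]'

```text
clock: 12.15
tcp_pos: [0.555, -0.2066, 0.0465]
tool_rot: [[-0.026, 1.0, -0.001], [1.0, 0.026, 0.0], [0.0, -0.001, -1.0]]
ft_force: [-4.1, -0.2, 6.1]
width: 0.146
gripper_force: 40.0
```

Emit:
servo_tool --moves '[[[0,0.0025,0],[0,0,0],0],[[0,0.005,0],[0,0,0],0],[[0,0.0075,0],[0,0,0],0],[[0,0.01,0],[0,0,0],0],[[0,0.0125,0],[0,0,0],0]]'

```text
clock: 12.65
tcp_pos: [0.5597, -0.2065, 0.0465]
tool_rot: [[-0.026, 1.0, -0.002], [1.0, 0.026, 0.0], [0.001, -0.002, -1.0]]
ft_force: [-6.0, -0.1, 6.0]
width: 0.145
gripper_force: 40.0
```

Emit:
servo_tool --moves '[[[0,0.0025,0],[0,0,0],0],[[0,0.005,0],[0,0,0],0],[[0,0.0075,0],[0,0,0],0],[[0,0.01,0],[0,0,0],0]]'

```text
clock: 13.05
tcp_pos: [0.5637, -0.2064, 0.0465]
tool_rot: [[-0.026, 1.0, -0.002], [1.0, 0.026, 0.0], [0.001, -0.002, -1.0]]
ft_force: [-5.7, -0.8, 6.5]
width: 0.14
gripper_force: 40.0
```

Emit:
servo_tool --moves '[[[0,0.0025,0],[0,0,0],0],[[0,0.005,0],[0,0,0],0],[[0,0.0075,0],[0,0,0],0],[[0,0.01,0],[0,0,0],0]]'

```text
clock: 13.45
tcp_pos: [0.5677, -0.2063, 0.0465]
tool_rot: [[-0.026, 1.0, -0.002], [1.0, 0.026, 0.0], [0.0, -0.002, -1.0]]
ft_force: [-6.0, 0.4, 6.8]
width: 0.148
gripper_force: 40.0
```

Emit:
servo_tool --moves '[[[0,0.0025,0],[0,0,0],0],[[0,0.005,0],[0,0,0],0],[[0,0.0075,0],[0,0,0],0]]'

```text
clock: 13.75
tcp_pos: [0.5707, -0.2062, 0.0465]
tool_rot: [[-0.026, 1.0, -0.002], [1.0, 0.026, 0.0], [0.001, -0.002, -1.0]]
ft_force: [-6.0, -0.6, 5.7]
width: 0.146
gripper_force: 40.0
```

Emit:
servo_tool --moves '[[[0,0.0025,0],[0,0,0],0],[[0,0.005,0],[0,0,0],0],[[0,0.0075,0],[0,0,0],0]]'

```text
clock: 14.05
tcp_pos: [0.5737, -0.2061, 0.0465]
tool_rot: [[-0.026, 1.0, -0.002], [1.0, 0.026, 0.001], [0.001, -0.002, -1.0]]
ft_force: [-6.4, -0.3, 7.1]
width: 0.142
gripper_force: 40.0
```

Emit:
servo_tool --moves '[[[0,0.0025,0],[0,0,0],0],[[0,0.005,0],[0,0,0],0],[[0,0.0075,0],[0,0,0],0]]'

```text
clock: 14.35
tcp_pos: [0.5747, -0.206, 0.0465]
tool_rot: [[-0.026, 1.0, -0.007], [1.0, 0.026, 0.001], [0.001, -0.007, -1.0]]
ft_force: [-13.6, -0.2, 12.4]
width: 0.144
gripper_force: 40.0
```

Stop felt at TCP x ≈ 0.5745, so home should be near 0.582. I press on slowly and ease the downward load.

Emit:
servo_tool --moves '[[[0,0.001,-0.0005],[0,0,0],0],[[0,0.002,-0.001],[0,0,0],0],[[0,0.003,-0.001],[0,0,0],0],[[0,0.004,-0.0015],[0,0,0],0],[[0,0.005,-0.0015],[0,0,0],0]]'

```text
clock: 14.85
tcp_pos: [0.5764, -0.2058, 0.0465]
tool_rot: [[-0.026, 1.0, -0.007], [1.0, 0.026, 0.002], [0.002, -0.007, -1.0]]
ft_force: [-12.8, 0.0, 8.6]
width: 0.143
gripper_force: 40.0
```

Emit:
servo_tool --moves '[[[0,0.001,0],[0,0,0],0],[[0,0.002,0],[0,0,0],0],[[0,0.003,0],[0,0,0],0],[[0,0.004,0],[0,0,0],0]]'

```text
clock: 15.25
tcp_pos: [0.5777, -0.2057, 0.0465]
tool_rot: [[-0.026, 1.0, -0.008], [1.0, 0.026, 0.002], [0.002, -0.008, -1.0]]
ft_force: [-14.0, -0.2, 10.3]
width: 0.144
gripper_force: 40.1
```

Emit:
servo_tool --moves '[[[0,0.001,-0.0005],[0,0,0],0],[[0,0.002,-0.001],[0,0,0],0],[[0,0.003,-0.001],[0,0,0],0],[[0,0.004,-0.001],[0,0,0],0],[[0,0.005,-0.001],[0,0,0],0]]'

```text
clock: 15.75
tcp_pos: [0.5794, -0.2056, 0.0465]
tool_rot: [[-0.026, 1.0, -0.009], [1.0, 0.026, 0.002], [0.002, -0.009, -1.0]]
ft_force: [-14.2, -0.5, 9.1]
width: 0.146
gripper_force: 40.1
```

Emit:
servo_tool --moves '[[[0,0.001,0],[0,0,0],0],[[0,0.002,0],[0,0,0],0],[[0,0.003,0],[0,0,0],0],[[0,0.004,0],[0,0,0],0]]'

```text
clock: 16.15
tcp_pos: [0.5807, -0.2056, 0.0466]
tool_rot: [[-0.026, 1.0, -0.009], [1.0, 0.026, 0.002], [0.002, -0.009, -1.0]]
ft_force: [-14.4, -0.6, 9.8]
width: 0.142
gripper_force: 40.1
```

Emit:
servo_tool --moves '[[[0,0.001,0],[0,0,0],0],[[0,0.002,0],[0,0,0],0],[[0,0.003,0],[0,0,0],0],[[0,0.004,0],[0,0,0],0]]'

```text
clock: 16.55
tcp_pos: [0.582, -0.2055, 0.0465]
tool_rot: [[-0.026, 1.0, -0.01], [1.0, 0.026, 0.002], [0.002, -0.01, -1.0]]
ft_force: [-15.5, 0.1, 10.6]
width: 0.142
gripper_force: 40.1
```

Emit:
servo_tool --moves '[[[0,0.001,0],[0,0,0],0],[[0,0.002,0],[0,0,0],0],[[0,0.003,0],[0,0,0],0]]'

```text
clock: 16.85
tcp_pos: [0.5819, -0.2055, 0.0465]
tool_rot: [[-0.027, 1.0, -0.013], [1.0, 0.027, 0.002], [0.003, -0.013, -1.0]]
ft_force: [-20.5, -0.4, 14.3]
width: 0.146
gripper_force: 40.2
```

The hard end is reached: position stalls at 0.582 while the force rises. I hold there to check it is steady.

Emit:
servo_tool --moves '[[[0,0.0005,-0.0005],[0,0,0],0],[[0,0.001,-0.001],[0,0,0],0],[[0,0.001,-0.001],[0,0,0],0],[[0,0.001,-0.001],[0,0,0],0],[[0,0.001,-0.001],[0,0,0],0],[[0,0.001,-0.001],[0,0,0],0]]'

```text
clock: 17.45
tcp_pos: [0.5819, -0.2055, 0.0465]
tool_rot: [[-0.027, 1.0, -0.014], [1.0, 0.027, 0.002], [0.003, -0.014, -1.0]]
ft_force: [-20.6, -1.4, 12.8]
width: 0.144
gripper_force: 40.2
```

Run:
```python
from h import *
s=robot.sense();print(s["tcp_pos"],s["ft_force"])
c=[robot.get_image("top")["color"][130:260,330:460,::-1],robot.get_image("scene")["color"][120:250,210:340,::-1]]
cv2.imwrite("pics/home.png",cv2.resize(np.hstack(c),None,fx=3,fy=3,interpolation=cv2.INTER_CUBIC))
```

```text
[ 0.58189569 -0.20548075  0.04653496] [-20.64109866  -1.38048573  12.80148595]
```

View pics/home.png

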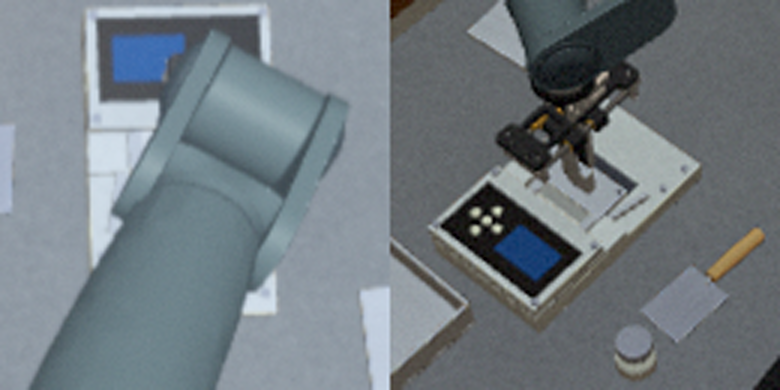

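The frame's front is under the hood with part of the glass covered (around 560,200), and it sits between the guides, still gripped. The scraper and jar have not moved. Position and force are steady, so I hand in.

```bash
python3 -c "
from cell import robot
print(robot.finish_job())"
```

```text
the job is handed in; nothing more can be done
None
```

The job is handed in: the frame is pressed against the stop's hard end (about 8 mm of spring travel, about 20 N measured at the wrist) and still gripped at 40 N; the clock read about 17.5 s.

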